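Clamp a carbon seatpost in the saw guide with the ratchet knob

ROBOT

A 7-joint arm with a two-finger parallel gripper is mounted at the origin on a cart in front of the work surface, level with it; the furniture and walls round the work are solid. World frame = base frame: x ahead of the robot, y to its left, z up, the work surface at z = 0. Lengths are in m, angles in degrees, forces in N, time in s.
With the tool pointing down it reaches from about 0.425 to 0.875 m from the base axis. Payload 8.4 kg.
Tool frame: the origin (TCP) lies at the very end of the fingers, on their centre line; the grasp point (between the pads) lies 19 mm behind it; z points along the fingers, y is the line along which they close (so a half turn about z gives the same grasp; the last joint's range is limited). The gripper opens to 85 mm and grips with 20 to 120 N. Pads are 22 mm wide; open, the fingers measure 114 mm over their backs; the gripper's body (76 mm by 85 mm) begins 54 mm behind the grasp point. The pads swing forward as they close: fully open they stand 13 mm farther back than shut.
Start: joints at [58.201, 19.091, 2.286, 83.961, -0.768, 76.965, -3.352], TCP at [0.286, -0.584, 0.231] pointing down, gripper open.
Joint ranges: [-147.57, 147.57], [-21.85, 119.76], [-74.77, 79.35], [14.55, 137.4], [-85.83, 265.84], [4.83, 119.75], [-152.11, 152.11]. Speed limits (degrees/s): [127.2, 127.2, 159.86, 159.86, 180, 180, 180].

INTERFACE

Orientations are given as [roll, pitch, yaw] about the fixed x, y, z axes, in that order (R = Rz(yaw) Ry(pitch) Rx(roll)).
In Python, from station import env, cams gives the robot as it stands.
- The arm moves only by the tool step_arm, never from a script. Its argument "targets" is text: rows parted by semicolons, each of 6 numbers parted by spaces: the shift along the tool's x, y, z in m, then the turn, a rotation vector about the tool's x, y, z in degrees. A call has 1 to 10 rows; each row is the pose to reach, as a shift and turn from the pose commanded when the call began, along the tool's axes at that moment; what a row does not reach only later rows make up. A row lasts 1/12 s, in which the tool goes at most 41.7 mm and 7.16 degrees, less where a joint would pass 70% of its speed; a pose out of reach is approached as far as the arm can. A call with a gripper value outside its range is refused whole. "hand" is the opening, from 0 (shut) to 1 (fully open), set as the call begins (left out, the last holds). The fingers move at their own pace and stop on an object; "force" is the grip in N (left out, the last holds). Time passes only in rows, so rows that repeat a pose let the fingers close. It gives the time, the measured TCP pose, the force, the opening and the grip force at its end, in the units of the state.
- env.state(): the state, without advancing time (a new reading comes with each control period).
- cams.get_image(name): name is "side" or "top" or "wrist"; returns (picture, depth): 480x640x3 uint8, red, green, blue; 480x640 float32, m along the optical axis (not along the pixel's ray), 0 where there is no reading.
- cams.get_calibration(name): a dict with "fx", "fy", "cx", "cy" (pixels), "camera_from_world" (4x4, takes a point from world to camera coordinates). Camera axes: x right, y down, z forward; pixel columns grow to the right and rows downward; lengths in m; the calibration is good to about 2 mm. A picture is of the moment at which its call begins: read the wrist's pose just before it. get_calibration takes no time and is no camera call; for the wrist camera it gives the pose at the moment of the call.
- env.hand_in(): hands the job in; it is judged then, once.
The state is a dict: "clock": time; "q": joint angles; "dq": joint speeds; "joint_efforts": joint torques, N m; "tcp_pos": TCP position; "ee_rot": TCP orientation; "force": force on the tool from outside, world axes, zero at the start; "wrist_torque": the same for the moment, N m; "finger_gap": finger opening in m; "grip_force": force on a finger pad.
Only numpy, scipy, OpenCV 4.12 (cv2) and the standard library are available. Lean on these libraries where they do the work, as an engineer would, in place of code of your own. Each camera call takes 0.05 s, during which the arm holds its last target. There are 200 camera calls.

TASK

Get the carbon seatpost ready for cutting: slide it along the V of the saw guide until its lower end sits home on the length stop, gently, because carbon chips. Then clamp it by turning the red ratchet knob clockwise - by the knob only, not the steel collar under it, and moving down with the screw, without leaning on the knob or holding it up - until the pad is tight on the post and the ratchet slips; stop after three to six clicks. Leave the post clamped on its stop with the knob free, and do not knock the file, marker, tape roll or spoke key lying round the guide.

Things in the scene. Friction and masses are not known exactly. Their poses are not given: they have to be found in the camera images.
- saw_guide: grey-blue saw guide for tubes, 110 x 316 mm, fixed. Origin under the post's line at bench height; its y runs along the V from length stop (-y) to seatpost head (+y). Aluminium V from y -50 to 62 and 166 to 190 mm, 46 high, 54 wide; between them the post is free all round down to 10 mm. Blue bridge at y -10, 101 mm high, saw posts at y -60, 92 mm
- seatpost: black carbon seatpost, tube 27.2 mm across, 280 mm long, then a 40 mm long clamp head; 0.15 to 0.31 kg, lying loose in the V under the bridge, 20 to 50 mm short of the stop. Origin on the tube's axis at its lower end (the same point as post_end), 41 mm above the bench; y points along the tube to the head. COM about 168 mm from the lower end. Slides to the stop along the guide's -y with 1 to 6 N
- post_end (a point): centre of the seatpost's lower end face, on the tube's axis; home when it meets length_stop. Keep the push on the stop under 25 N; a light 5 to 10 N is plenty
- length_stop: centre of the face of the length stop, a firm black rubber button (22 mm across), at y -85 mm in the guide's frame, 41 mm above the bench; it faces the guide's +y
- pressure_pad: round black rubber pad, 28 mm, under the clamp's spindle at y -10 mm of the guide; it comes down on the tube's top. Origin on the spindle's axis at bench height less the screw's travel. Sprung, 12 N/mm: the knob's ratchet lets it press with 24 to 40 N; 50 N harms the post (turning the collar or leaning on the knob does that)
- knob_grip (a point): point on the axis of the red ratchet knob, 10 mm under its top; the knob is an upright cylinder 34 mm across and 26 mm tall, standing over the bridge with its axis upright (this point 148 mm above the bench when clamp_screw is 0). A steel collar 22 mm across, 14 mm tall, stands 2 mm below the knob. Seen from above, clockwise tightens; a grip of 20 to 30 N is plenty
- clamp_screw (a joint): travel of the clamp's screw down, m: 0.0008 to 0.0031 at the start, stop at 0.014. Knob, collar and pad go down 12 mm per clockwise turn (1.9 mm/rad). The pad meets a 27.2 mm post near 0.0055 and is tight 2 to 3.5 mm later. It takes 0.07 Nm to turn free and stays where it is left. If the fingers hold the knob up, the ratchet slips before the pad is tight
- ratchet (a joint): how far the knob has slipped on the collar, rad, clockwise positive, 0 at the start; the sprung ratchet clicks every 0.42 rad and slips at 0.11 to 0.14 Nm (it varies), either way. Three clicks are 1.26, six 2.51; let go between clicks, it settles on the nearest. While the screw still turns it stays where it was
- file: flat file with an orange handle, 230 x 32 x 32 mm, lying behind the guide; origin under its middle
- marker: black and blue marker pen, 141 x 15 x 14 mm, lying in front of the guide; origin under its middle
- tape_blue: roll of blue tape, 70 mm across, 24 mm high, behind the guide; origin under its middle
- spoke_key: round red spoke key, 35 mm across, 8 mm high, in front of the guide; origin under its middle

How it is judged:
By the outcome, as a careful person would: the job done as asked, in the order asked, and still so for the second after the job is handed in, with the robot touching nothing.
It also fails if it takes over 72 s, if anything falls off the work surface, if the arm or the gripper's body presses on something with over 40 N, if the wrist force passes 120 N, or if a joint passes its speed limit or range.

## Working session

There is one attempt and no reset: what is moved stays moved. The work goes in short steps, Python scripts to look and compute and a tool call to move; the robot and the scene stay as the last step left them, time stands still between calls to the robot, and variables do not carry over. Pictures are saved under pics/ and viewed, at most 10 in all, crops included, and the job is handed in when it is done.

Besides the shell and the picture viewer there is one more tool, called after "Request:" as a command line: name --argument value ..., lists and objects as JSON in quotes. step_arm: Moves the arm, as the interface text tells. Its arguments: {"type":"object","properties":{"targets":{"type":"string"},"hand":{"type":"number"},"force":{"type":"number"}},"required":["targets"]}

```bash
mkdir -p pics; ls
python3 - <<'E'
from station import env,cams
import cv2,numpy as np
print(env.state())
for n in("top","side"):
    im,d=cams.get_image(n); cv2.imwrite(f"pics/{n}0.png",im[:,:,::-1]); np.savez(f"pics/{n}0.npz",im=im,d=d)
    print(n,cams.get_calibration(n))
E
```

```text
pics
{'clock': 0.0, 'q': array([58.20260634, 19.13039979,  2.28682279, 84.01163646, -0.76607057,
       76.96328263, -3.35310937]), 'dq': array([-0.0157595 ,  0.02202787, -0.0312904 , -0.01241236, -0.06388958,
       -0.03563349,  0.04771784]), 'joint_efforts': array([ 2.98972172e-04, -6.58553624e+01,  1.36511441e+00, -4.05565560e+01,
        1.66229345e-02,  1.23629309e-02,  5.38828374e-05]), 'tcp_pos': array([ 0.28584742, -0.58327771,  0.23043219]), 'ee_rot': array([-1.79910295e+02,  8.46750097e-03,  2.61096425e+01]), 'force': array([-0.9182451 ,  0.48259788, -0.16928996]), 'wrist_torque': array([-0.00414808,  0.00010579,  0.02958301]), 'grip_force': 0.0, 'finger_gap': 0.08512772970591885}
top {'fx': 498.44179117507184, 'fy': 498.44179117507184, 'cx': 309.6041945470805, 'cy': 247.9794794972011, 'camera_from_world': array([[ 0.02990092, -0.9992937 ,  0.02276047, -0.00719229],
       [-0.99635966, -0.03161634, -0.07916963,  0.5240432 ],
       [ 0.07983332, -0.02031037, -0.99660129,  0.93494247],
       [ 0.        ,  0.        ,  0.        ,  1.        ]])}
side {'fx': 480.5110174859456, 'fy': 480.5110174859456, 'cx': 313.8838737535499, 'cy': 237.00396233946051, 'camera_from_world': array([[ 0.83659166, -0.54751393,  0.01851752, -0.4235126 ],
       [-0.19035043, -0.32221548, -0.9273316 ,  0.21421785],
       [ 0.5136936 ,  0.77227306, -0.3737823 ,  0.59522971],
       [ 0.        ,  0.        ,  0.        ,  1.        ]])}
```

View pics/top0.png

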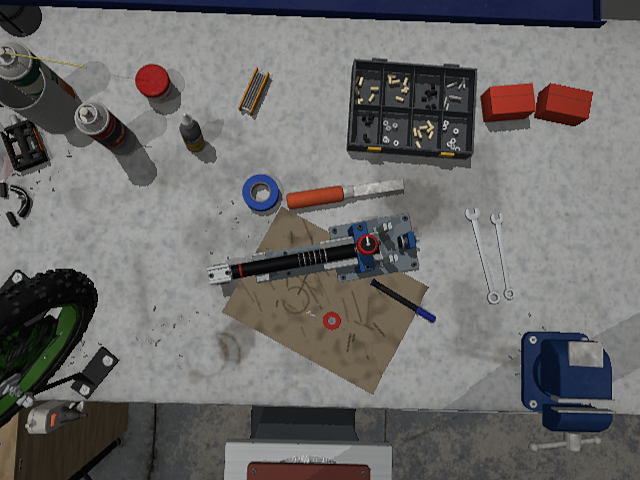

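View pics/side0.png

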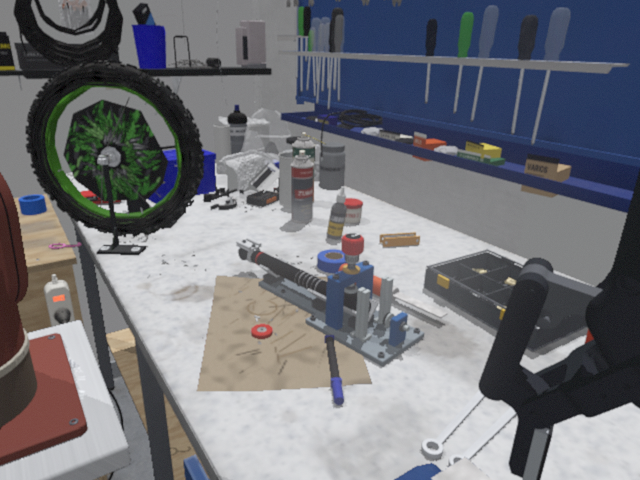

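The top view shows the guide running from the head (210,272) to the stop (408,240). The knob is at (368,243), the file and tape are behind, and the marker (403,300) and key (332,320) are in front.

```bash
cat > h.py <<'E'
import numpy as np,cv2
from station import env,cams
def grab(n):
    C=cams.get_calibration(n); im,d=cams.get_image(n); return im,d,C
def cloud(d,C):
    v,u=np.mgrid[0:480,0:640]
    P=np.stack([(u-C['cx'])/C['fx']*d,(v-C['cy'])/C['fy']*d,d],-1)
    T=np.linalg.inv(C['camera_from_world']); return P@T[:3,:3].T+T[:3,3]
def ray(u,v,z,C):
    T=np.linalg.inv(C['camera_from_world']); r=T[:3,:3]@[(u-C['cx'])/C['fx'],(v-C['cy'])/C['fy'],1]
    o=T[:3,3]; return o+r*(z-o[2])/r[2]
def red(im):
    h=cv2.cvtColor(im,cv2.COLOR_RGB2HSV); return ((h[...,0]<6)|(h[...,0]>174))&(h[...,1]>150)&(h[...,2]>60)
E
python3 - <<'E'
from h import *
z=np.load('pics/top0.npz');im,d=z['im'],z['d'];C=cams.get_calibration('top')
W=cloud(d,C); roi=np.zeros((480,640),bool);roi[200:300,200:430]=1
m=roi&red(im)&(W[...,2]>.12)&(d>0); print('knob',m.sum(),W[m].mean(0),W[m].min(0),W[m].max(0),np.argwhere(m).mean(0))
# tube: dark points z 45-60mm
g=im.max(2)
t=roi&(g<70)&(W[...,2]>.045)&(W[...,2]<.062)
p=W[t]; print('tube',len(p)); l=cv2.fitLine(p[:,:2].astype(np.float32),cv2.DIST_HUBER,0,.01,.01).ravel();print(l,np.degrees(np.arctan2(l[1],l[0])))
a=(p[:,:2]-l[2:])@l[:2]; print(a.min(),a.max(), l[2:]+a.min()*l[:2], l[2:]+a.max()*l[:2])
k=roi&(W[...,2]>.03)&(d>0); q=W[k]; 
for lo in np.arange(.1,.5,.01)-.2:pass
# profile along tube of heights near axis
u=l[:2]; s=(W[...,:2]-l[2:])@u; n=(W[...,:2]-l[2:])@np.array([-u[1],u[0]])
for b in np.arange(-.2,.26,.01):
    mm=(abs(n)<.008)&(s>=b)&(s<b+.01)&(d>0)
    if mm.any(): print(round(b,3),np.round(np.percentile(W[mm][:,2],[5,50,95]),3),np.median(im[mm],0))
E
```

```text
knob 162 [ 0.52196536 -0.08183171  0.15356353] [ 0.50686227 -0.10000897  0.13435062] [ 0.53961478 -0.06677181  0.15837841] [244.59876543 366.19135802]
tube 1768
[ 0.20871381 -0.97797674  0.49967214  0.0271809 ] -77.953
-0.16400578211186823 0.22080014079179516 [0.46544187 0.18757474] [ 0.54575618 -0.1887565 ]
-0.2 [-0.002  0.     0.002] [133.  132.  128.5]
-0.19 [-0.002  0.     0.004] [136.5 137.  135. ]
-0.18 [0.002 0.002 0.002] [127. 128. 128.]
-0.17 [0.058 0.061 0.066] [135. 136. 136.]
-0.16 [0.058 0.061 0.063] [171. 172. 173.]
-0.15 [0.058 0.061 0.063] [171. 172. 172.]
-0.14 [0.058 0.061 0.066] [121. 120. 121.]
-0.13 [0.051 0.054 0.059] [25.5 25.  25.5]
-0.12 [0.051 0.054 0.057] [23. 24. 22.]
-0.11 [0.052 0.054 0.057] [18. 16. 16.]
-0.1 [0.05  0.054 0.056] [15. 15. 16.]
-0.09 [0.051 0.054 0.059] [15. 16. 18.]
-0.08 [0.051 0.054 0.057] [16. 16. 17.]
-0.07 [0.052 0.055 0.058] [15.5 16.  17. ]
-0.06 [0.05  0.054 0.057] [16. 15. 17.]
-0.05 [0.051 0.054 0.057] [16. 16. 17.]
-0.04 [0.051 0.055 0.056] [14. 14. 15.]
-0.03 [0.051 0.055 0.057] [16.  15.5 17. ]
-0.02 [0.052 0.055 0.056] [15.
[... 408 characters left out ...]
 15. ]
0.09 [0.053 0.056 0.155] [19. 17. 17.]
0.1 [0.055 0.154 0.158] [26. 28. 30.]
0.11 [0.154 0.157 0.159] [28. 28. 30.]
0.12 [0.153 0.156 0.158] [62.5 27.  28.5]
0.13 [0.153 0.153 0.153] [41. 27. 27.]
0.14 [0.052 0.054 0.057] [20.  6.  7.]
0.15 [0.009 0.012 0.028] [71. 80. 84.]
0.16 [0.009 0.011 0.013] [80. 87. 90.]
0.17 [0.009 0.01  0.014] [51. 56. 58.]
0.18 [0.008 0.012 0.052] [50. 54. 56.]
0.19 [0.009 0.048 0.053] [84. 86. 85.]
0.2 [0.024 0.051 0.058] [34. 59. 65.]
0.21 [0.046 0.056 0.059] [ 32.  64. 107.]
0.22 [0.043 0.046 0.048] [127.  133.  131.5]
0.23 [-0.002  0.002  0.004] [123. 122. 120.]
0.24 [-0.002  0.001  0.003] [146. 147. 145.]
0.25 [-0.002  0.001  0.004] [148.5 149.  148. ]
```

Run:
```python
from h import *
z=np.load('pics/top0.npz');im,d=z['im'],z['d'];C=cams.get_calibration('top')
W=cloud(d,C); roi=np.zeros((480,640),bool);roi[200:300,200:430]=1
l=np.array([.2087,-.97798,.49967,.02718])
for _ in range(4):
    u=l[:2]; n_=np.array([-u[1],u[0]]); s=(W[...,:2]-l[2:])@u; n=(W[...,:2]-l[2:])@n_
    m=roi&(im.max(2)<60)&(W[...,2]>.046)&(W[...,2]<.06)&(s>-.12)&(s<.08)&(abs(n)<.014)
    p=W[m]; l=cv2.fitLine(p[:,:2].astype(np.float32),cv2.DIST_L2,0,.01,.01).ravel()
    if l[1]>0:l[:2]*=-1
print('line',l,'guide yaw',np.degrees(np.arctan2(-l[1],-l[0]))-90,p[:,2].max())
h=(abs(n)<.012)&(s<-.1)&(s>-.2)&(W[...,2]>.045)&(d>0); print('head s',s[h].min(),np.percentile(s[h],[1,2,5]))
# knob top circle (depth only: top face)
k=roi&(W[...,2]>.150)&(d>0)&(((W[...,:2]-[.522,-.082])**2).sum(-1)<.024**2)
c,r=cv2.minEnclosingCircle(W[k][:,:2].astype(np.float32)); zt=np.median(W[k][:,2]); print('knob',c,r,zt,W[k].mean(0))
rm=(roi&red(im)&(W[...,2]>.14)).astype(np.uint8); (cu,cv),rr=cv2.minEnclosingCircle(cv2.findNonZero(rm));print(cu,cv,rr,ray(cu,cv,.156,C))
for K in(c,ray(cu,cv,.156,C)[:2]):
    K=np.array(K); print('knob s,n',(K-l[2:])@u,(K-l[2:])@n_)
bl=roi&(im[...,2]>1.4*im[...,0])&(im[...,2]>60)&(s>.17)&(s<.24)&(W[...,2]>.035); print('stop block s',np.percentile(s[bl],[1,50,99]))
h2=[0]
hh=(abs(n)<.014)&(s>.14)&(s<.24)
for b in np.arange(.14,.22,.004):
    mm=(abs(n)<.006)&(s>=b)&(s<b+.004); print(round(b,3),np.round(np.median(W[mm][:,2]),3),np.median(im[mm],0))
```

```text
line [ 0.20853637 -0.9780146   0.49013758  0.07383548] guide yaw 12.036583 0.059823698938448855
head s -0.12519829452816633 [-0.12504851 -0.12501053 -0.12411092]
knob (0.5239852070808411, -0.08341511338949203) 0.01714727096259594 0.15550472844452612 [ 0.52369113 -0.08318795  0.15530737]
308.5 254.5 69.63127136230469 [0.50238603 0.01320449 0.156     ]
knob s,n 0.16085156185996574 0.0004320996598188298
knob s,n 0.06185272568365973 -0.0006180341601068704
stop block s [0.17011451 0.17033922 0.17063299]
0.14 0.141 [80. 20. 20.]
0.144 0.094 [41.  29.5 31. ]
0.148 0.156 [26. 28. 30.]
0.152 0.156 [26. 25. 28.]
0.156 0.157 [145. 150. 149.]
0.16 0.157 [26. 26. 27.]
0.164 0.156 [26. 27. 29.]
0.168 0.155 [135.  29.  29.]
0.172 0.154 [112.   16.   12.5]
0.176 nan [nan nan nan]
0.18 nan [nan nan nan]
0.184 nan [nan nan nan]
0.188 0.055 [21.  7.  8.]
0.192 nan [nan nan nan]
0.196 0.026 [64.  65.5 67. ]
0.2 0.011 [71. 80. 84.]
0.204 0.011 [80.5 87.5 91. ]
0.208 0.012 [83. 90. 94.]
0.212 0.011 [51.  55.5 58. ]
0.216 0.01 [52. 56. 59.]
  return _methods._mean(a, axis=axis, dtype=dtype,
  ret = ret.dtype.type(ret / rcount)
  ret = um.true_divide(
```

Request:
step_arm --targets "0 0 -0.04 0 0 0" --hand 0 --force 20

```text
clock: 0.18
tcp_pos: [0.2844, -0.5804, 0.2629]
ee_rot: [-179.2, 0.1, 26.1]
force: [1.2, -0.6, -1.3]
finger_gap: 0.0753
grip_force: 0.0
```

```bash
cat >> h.py <<'E'
from scipy.spatial.transform import Rotation as R
def plan(*wps):
    s=env.state(); p=s['tcp_pos']; r=R.from_euler('xyz',s['ee_rot'],degrees=True)
    for x,y,z,yaw in wps:
        t=R.from_euler('xyz',[180,0,yaw],degrees=True); print(np.round(r.inv().apply(np.array([x,y,z])-p),4),np.round((r.inv()*t).as_rotvec(degrees=True),1))
    print(np.round(p,4),np.round(s['ee_rot'],1),np.round(s['force'],1),np.round(s['wrist_torque'],3),s['clock'],np.round(s['q'][6],1))
L=np.array([.49014,.07384]);U=np.array([.20854,-.97801])
def at(s): return L+s*U
E
python3 -c "
from h import *
plan((.5,-.25,.26,12),(*at(-.165),.26,12))"
```

```text
[ 0.339  -0.2017  0.0054] [-0.8  0.2 14.1]
[ 0.5129 -0.6568  0.0116] [-0.8  0.2 14.1]
[ 0.2844 -0.5804  0.2629] [-1.792e+02  1.000e-01  2.610e+01] [ 1.2 -0.6 -1.3] [-0.038  0.001 -0.037] 0.1833 -3.4
```

Request:
step_arm --targets "0.34 -0.20 0 0 0 14;0.34 -0.20 0 0 0 14;0.34 -0.20 0 0 0 14;0.34 -0.20 0 0 0 14;0.34 -0.20 0 0 0 14;0.34 -0.20 0 0 0 14;0.34 -0.20 0 0 0 14;0.34 -0.20 0 0 0 14;0.34 -0.20 0 0 0 14;0.34 -0.20 0 0 0 14"

```text
clock: 1.02
tcp_pos: [0.5059, -0.2486, 0.2712]
ee_rot: [-179.9, -0.1, 12.4]
force: [1.0, 1.0, -0.2]
finger_gap: 0.0002
grip_force: 0.0
```

```bash
python3 -c "
from h import *
plan((*at(-.165),.26,12))"
```

```text
[ 0.0552 -0.4832  0.0121] [-0.1 -0.1  0.4]
[ 0.5059 -0.2486  0.2712] [-1.799e+02 -1.000e-01  1.240e+01] [ 1.   1.  -0.2] [ 0.037 -0.071  0.085] 1.0167 -57.2
```

Request:
step_arm --targets "0.055 -0.48 0 0 0 0;0.055 -0.48 0 0 0 0;0.055 -0.48 0 0 0 0;0.055 -0.48 0 0 0 0;0.055 -0.48 0 0 0 0;0.055 -0.48 0 0 0 0;0.055 -0.48 0 0 0 0;0.055 -0.48 0 0 0 0;0.055 -0.48 0 0 0 0;0.055 -0.48 0 0 0 0"

```text
clock: 1.85
tcp_pos: [0.462, 0.1621, 0.2713]
ee_rot: [180.0, -0.0, 12.1]
force: [1.3, -0.4, 0.2]
finger_gap: 0.0001
grip_force: 0.0
```

Request:
step_arm --targets "0 -0.07 0 0 0 0;0 -0.07 0 0 0 0;0 -0.07 0 0 0 0"

```text
clock: 2.1
tcp_pos: [0.4453, 0.2355, 0.2714]
ee_rot: [-179.9, 0.0, 12.6]
force: [0.2, -0.1, 0.5]
finger_gap: -0.0002
grip_force: 0.0
```

```bash
python3 -c "
from h import *
plan((*at(-.165),.032,12),(*at(-.145),.032,12),(*at(-.135),.032,12))"
```

```text
[0.0102 0.0032 0.2394] [-0.1  0.   0.6]
[0.01   0.0232 0.2393] [-0.1  0.   0.6]
[0.0099 0.0332 0.2393] [-0.1  0.   0.6]
[0.4453 0.2355 0.2714] [-179.9    0.    12.6] [ 0.2 -0.1  0.5] [-0.018  0.049 -0.028] 2.1 -111.5
```

Request:
step_arm --targets "0.010 0 0.239 0 0 0;0.010 0 0.239 0 0 0;0.010 0 0.239 0 0 0;0.010 0 0.239 0 0 0;0.010 0 0.239 0 0 0;0.010 0 0.239 0 0 0;0.010 0 0.239 0 0 0;0.010 0 0.239 0 0 0"

```text
clock: 2.77
tcp_pos: [0.4568, 0.2305, 0.0315]
ee_rot: [180.0, 0.2, 12.1]
force: [0.3, 0.7, 0.6]
finger_gap: -0.0001
grip_force: 0.0
```

```bash
python3 -c "
from h import *
plan((*at(-.165),.032,12),(*at(-.145),.032,12),(*at(-.135),.032,12),(*at(-.1),.032,12))
im,d,C=grab('side');W=cloud(d,C)
cv2.imwrite('pics/s1.png',cv2.resize(im[200:360,200:420],None,fx=3,fy=3)[:,:,::-1])"
```

```text
[-0.     -0.0049 -0.0005] [0.  0.2 0.1]
[-0.0001  0.0151 -0.0005] [0.  0.2 0.1]
[-0.0001  0.0251 -0.0005] [0.  0.2 0.1]
[-0.0001  0.0601 -0.0005] [0.  0.2 0.1]
[0.4568 0.2305 0.0315] [180.    0.2  12.1] [0.3 0.7 0.6] [ 0.04  -0.006 -0.067] 2.7667 -120.8
```

View pics/s1.png

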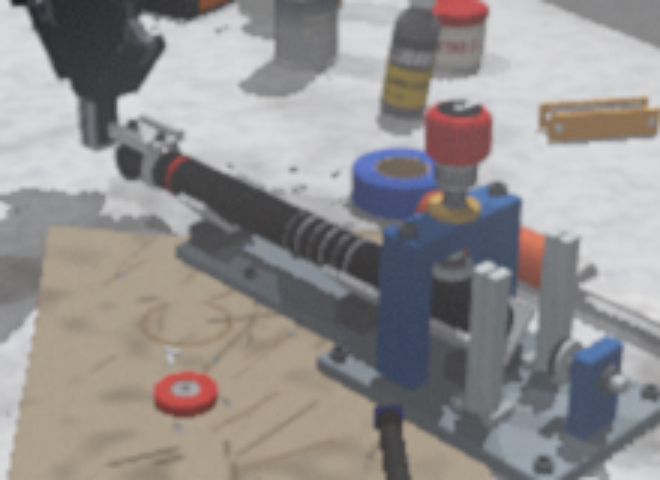

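The fingers are just behind the head (about crop pixel 100,140), lined up with the post.

Request:
step_arm --targets "0 0.005 0 0 0 0;0 0.01 0 0 0 0;0 0.014 0 0 0 0;0 0.017 0 0 0 0;0 0.02 0 0 0 0;0 0.024 0 0 0 0;0 0.028 0 0 0 0;0 0.032 0 0 0 0;0 0.036 0 0 0 0;0 0.040 0 0 0 0"

```text
clock: 3.65
tcp_pos: [0.4666, 0.1921, 0.0326]
ee_rot: [-180.0, -0.0, 12.1]
force: [-0.1, 3.9, 4.1]
finger_gap: 0.0001
grip_force: 2.2
```

```bash
cat >> h.py <<'E'
def gap():
    im,d,C=grab('top');W=cloud(d,C); s=(W[...,:2]-L)@U; n=(W[...,:2]-L)@[-U[1],U[0]]
    h=(abs(n)<.012)&(s>-.13)&(s<-.03)&(d>0)&(W[...,2]>.045)
    rd=red(im)&(abs(n)<.012)&(s<.05)&(s>-.15)&(W[...,2]>.04); print('red band s',s[rd].mean(),rd.sum())
    for b in np.arange(.192,.24,.003):
        mm=(abs(n)<.006)&(s>=b)&(s<b+.003)&(d>0); print(round(b,3),np.round(np.median(W[mm][:,2]),3) if mm.any() else '-',end=' ')
    print()
E
python3 -c "
from h import *
plan((*at(-.105),.032,12)); gap()
z=np.load('pics/top0.npz');W=cloud(z['d'],cams.get_calibration('top'));s=(W[...,:2]-L)@U; n=(W[...,:2]-L)@[-U[1],U[0]]
rd=red(z['im'])&(abs(n)<.012)&(s<.05)&(s>-.15)&(W[...,2]>.04); print('red band s0',s[rd].mean(),rd.sum())"
```

```text
[-0.0017  0.0155  0.0006] [-0.  -0.   0.1]
[0.4666 0.1921 0.0326] [-180.    -0.    12.1] [-0.1  3.9  4.1] [ 0.817  0.152 -0.021] 3.65 -115.7
red band s -0.04679202590249111 31
0.192 0.055 0.195 0.055 0.198 0.055 0.201 0.056 0.204 0.055 0.207 0.055 0.21 0.055 0.213 - 0.216 - 0.219 0.012 0.222 0.012 0.225 0.011 0.228 0.011 0.231 0.01 0.234 0.039 0.237 0.049 
red band s0 -0.06405423503606113 28
```

Request:
step_arm --targets "0 0.002 0 0 0 0;0 0.004 0 0 0 0;0 0.006 0 0 0 0;0 0.008 0 0 0 0;0 0.010 0 0 0 0;0 0.012 0 0 0 0;0 0.014 0 0 0 0;0 0.015 0 0 0 0;0 0.016 0 0 0 0;0 0.0165 0 0 0 0"

```text
clock: 4.53
tcp_pos: [0.4698, 0.1755, 0.0323]
ee_rot: [180.0, 0.0, 12.1]
force: [0.1, 3.4, 2.8]
finger_gap: -0.0
grip_force: 1.9
```

```bash
python3 -c "
from h import *
plan((*at(-.105),.032,12)); gap()"
```

```text
[-0.0013 -0.0014  0.0003] [0.  0.  0.1]
[0.4698 0.1755 0.0323] [180.    0.   12.1] [0.1 3.4 2.8] [0.728 0.025 0.007] 4.5333 -113.7
red band s -0.03757900946992521 35
0.192 0.055 0.195 0.055 0.198 0.055 0.201 0.055 0.204 0.054 0.207 0.055 0.21 0.055 0.213 0.054 0.216 0.055 0.219 0.055 0.222 0.055 0.225 0.055 0.228 0.055 0.231 - 0.234 0.045 0.237 0.049
```

Request:
step_arm --targets "0 0.0006 0 0 0 0;0 0.0012 0 0 0 0;0 0.0018 0 0 0 0;0 0.0024 0 0 0 0;0 0.0024 0 0 0 0"

```text
clock: 5.0
tcp_pos: [0.4703, 0.1731, 0.0323]
ee_rot: [180.0, 0.0, 12.1]
force: [-0.3, 3.7, 2.3]
finger_gap: -0.0003
grip_force: 1.5
```

Request:
step_arm --targets "0 0.0005 0 0 0 0;0 0.001 0 0 0 0;0 0.0015 0 0 0 0;0 0.0015 0 0 0 0"

```text
clock: 5.33
tcp_pos: [0.4706, 0.1717, 0.0323]
ee_rot: [180.0, 0.0, 12.1]
force: [-0.3, 2.3, 2.6]
finger_gap: 0.0003
grip_force: 1.4
```

Request:
step_arm --targets "0 0.0005 0 0 0 0;0 0.001 0 0 0 0;0 0.0015 0 0 0 0;0 0.0015 0 0 0 0"

```text
clock: 5.67
tcp_pos: [0.4709, 0.1702, 0.0323]
ee_rot: [180.0, 0.0, 12.1]
force: [-0.4, 3.6, 1.7]
finger_gap: -0.0004
grip_force: 1.4
```

Request:
step_arm --targets "0 0.0005 0 0 0 0;0 0.001 0 0 0 0;0 0.001 0 0 0 0"

```text
clock: 5.92
tcp_pos: [0.4711, 0.1692, 0.0323]
ee_rot: [180.0, 0.0, 12.1]
force: [-0.2, 2.4, 2.3]
finger_gap: 0.0001
grip_force: 1.4
```

Request:
step_arm --targets "0 0.0005 0 0 0 0;0 0.001 0 0 0 0;0 0.001 0 0 0 0"

```text
clock: 6.17
tcp_pos: [0.4712, 0.1691, 0.0324]
ee_rot: [-179.9, -0.0, 12.1]
force: [-0.9, 5.9, 1.4]
finger_gap: -0.0001
grip_force: 2.9
```

Request:
step_arm --targets "0 0.0005 0 0 0 0;0 0.0005 0 0 0 0"

```text
clock: 6.33
tcp_pos: [0.4712, 0.169, 0.0324]
ee_rot: [-179.9, -0.0, 12.2]
force: [-1.2, 7.6, 0.9]
finger_gap: -0.0002
grip_force: 3.7
```

Request:
step_arm --targets "0 -0.015 0 0 0 0;0 -0.03 0 0 0 0;0 -0.03 0 0 0 0;0 -0.03 -0.22 0 0 0;0 -0.03 -0.22 0 0 0;0 -0.03 -0.22 0 0 0;0 -0.03 -0.22 0 0 0;0 -0.03 -0.22 0 0 0;0 -0.03 -0.22 0 0 0"

```text
clock: 7.08
tcp_pos: [0.4672, 0.1971, 0.2586]
ee_rot: [180.0, -0.4, 12.1]
force: [1.5, 0.8, 0.4]
finger_gap: 0.0
grip_force: 0.0
```

```bash
python3 -c "
from h import *
plan((.524,-.0834,.25,70)); gap()"
```

```text
[-0.0031  0.2862  0.0087] [  0.2  -0.4 -57.9]
[0.4672 0.1971 0.2586] [180.   -0.4  12.1] [1.5 0.8 0.4] [ 0.022 -0.04   0.013] 7.0833 -107.6
red band s -0.02353265561169826 32
0.192 0.056 0.195 0.054 0.198 0.055 0.201 0.054 0.204 0.055 0.207 0.056 0.21 0.055 0.213 0.055 0.216 0.055 0.219 0.054 0.222 0.055 0.225 0.056 0.228 0.055 0.231 0.054 0.234 0.055 0.237 0.053
```

Request:
step_arm --targets "-0.003 0.286 0.009 0 0 -150;-0.003 0.286 0.009 0 0 -150;-0.003 0.286 0.009 0 0 -150;-0.003 0.286 0.009 0 0 -150;-0.003 0.286 0.009 0 0 -150;-0.003 0.286 0.009 0 0 -150;-0.003 0.286 0.009 0 0 -150;-0.003 0.286 0.009 0 0 -150;-0.003 0.286 0.009 0 0 -150;-0.003 0.286 0.009 0 0 -150" --hand 0.8

```text
clock: 7.97
tcp_pos: [0.5214, -0.0866, 0.2419]
ee_rot: [-179.9, 0.0, 78.0]
force: [-0.2, 0.7, 0.3]
finger_gap: 0.0685
grip_force: 0.0
```

```bash
python3 -c "
from h import *
plan((.524,-.0834,.25,192)); 
im,d,C=grab('wrist'); cv2.imwrite('pics/w1.png',im[:,:,::-1]); W=cloud(d,C)
m=red(im)&(W[...,2]>.12)&(W[...,2]<.17)&(d>0); print(m.sum(),np.argwhere(m).mean(0))
k=(W[...,2]>.150)&(W[...,2]<.17)&(d>0)&(((W[...,:2]-[.524,-.083])**2).sum(-1)<.026**2)
print(k.sum(),cv2.minEnclosingCircle(W[k][:,:2].astype(np.float32)),np.median(W[k][:,2]),W[k].mean(0))"
```

```text
[ 0.0037  0.0019 -0.0081] [-1.00e-01 -1.00e-01 -1.14e+02]
[ 0.5214 -0.0866  0.2419] [-179.9    0.    78. ] [-0.2  0.7  0.3] [ 0.036 -0.027  0.014] 7.9667 -9.6
1379 [233.66497462 320.57432922]
2223 ((0.5211792588233948, -0.08217187225818634), 0.017521614208817482) 0.15475873548142574 [ 0.52136254 -0.080786    0.15446447]
```

View pics/w1.png

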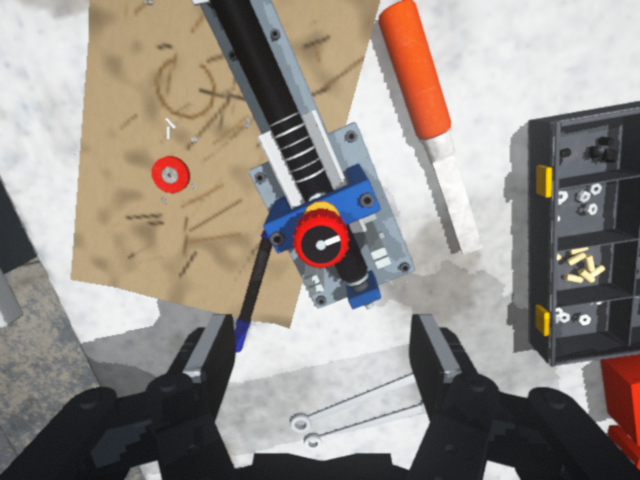

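Wrist view: the knob is at (322,238) with a white pointer towards (342,238), the post is under the bridge, and the space around the knob is clear.

Request:
step_arm --targets "0.0025 0.0035 0 0 0 -112;0.0025 0.0035 0 0 0 -112;0.0025 0.0035 0 0 0 -112;0.0025 0.0035 0 0 0 -112;0.0025 0.0035 0 0 0 -112;0.0025 0.0035 0 0 0 -112;0.0025 0.0035 0 0 0 -112;0.0025 0.0035 0 0 0 -112;0.0025 0.0035 0 0 0 -112;0.0025 0.0035 0 0 0 -112"

```text
clock: 8.85
tcp_pos: [0.5256, -0.0819, 0.2425]
ee_rot: [-179.9, -0.1, 149.7]
force: [-0.3, -0.3, -0.0]
finger_gap: 0.0681
grip_force: 0.0
```

```bash
python3 -c "
from h import *
plan((.5226,-.0828,.2,190)); plan((.5226,-.0828,.129,190))"
```

```text
[ 0.002  -0.0023  0.0425] [ -0.   -0.1 -40.3]
[ 0.5256 -0.0819  0.2425] [-1.799e+02 -1.000e-01  1.497e+02] [-0.3 -0.3 -0. ] [-0.061 -0.008  0.018] 8.85 60.9
[ 0.002  -0.0022  0.1135] [ -0.   -0.1 -40.3]
[ 0.5256 -0.0819  0.2425] [-1.799e+02 -1.000e-01  1.497e+02] [-0.3 -0.3 -0. ] [-0.061 -0.008  0.018] 8.85 60.9
```

Request:
step_arm --targets "0.002 -0.002 0.04 0 0 -40;0.002 -0.002 0.04 0 0 -40;0.002 -0.002 0.04 0 0 -40;0.002 -0.002 0.04 0 0 -40;0.002 -0.002 0.04 0 0 -40;0.002 -0.002 0.04 0 0 -40;0.002 -0.002 0.04 0 0 -40;0.002 -0.002 0.04 0 0 -40"

```text
clock: 9.52
tcp_pos: [0.523, -0.0825, 0.2028]
ee_rot: [-180.0, -0.1, -170.7]
force: [-0.1, -0.7, -1.1]
finger_gap: 0.0684
grip_force: 0.0
```

```bash
cat >> h.py <<'E'
def knob():
    im,d,C=grab('wrist'); W=cloud(d,C)
    k=(W[...,2]>.142)&(W[...,2]<.165)&(d>0)&(((W[...,:2]-[.5226,-.0828])**2).sum(-1)<.026**2)
    c,_=cv2.minEnclosingCircle(W[k][:,:2].astype(np.float32)); zt=np.median(W[k][:,2])
    w=k&(im.min(2)>100)&(np.hypot(W[...,0]-c[0],W[...,1]-c[1])<.014); p=W[w][:,:2].mean(0)-c if w.any() else [0,0]
    print('knob c',np.round(c,4),'r',round(_,4),'top',round(float(zt),4),'ptr',w.sum(),np.round(p,4),np.degrees(np.arctan2(p[1],p[0])))
    return im
E
python3 -c "
from h import *
plan((.5226,-.0828,.129,190)); knob()"
```

```text
[ 0.0003 -0.0003  0.0738] [-0.  -0.1 -0.7]
[ 0.523  -0.0825  0.2028] [-1.800e+02 -1.000e-01 -1.707e+02] [-0.1 -0.7 -1.1] [ 0.051 -0.058 -0.024] 9.5167 99.5
knob c [ 0.5209 -0.0827] r 0.0176 top 0.1548 ptr 260 [0.0042 0.0011] 15.112828676156058
```

Request:
step_arm --targets "0.001 0 0.03 0 0 0;0.001 0 0.055 0 0 0;0.001 0 0.0738 0 0 0;0.001 0 0.0738 0 0 0;0.001 0 0.0738 0 0 0"

```text
clock: 9.98
tcp_pos: [0.5218, -0.0821, 0.1291]
ee_rot: [180.0, -0.1, -170.6]
force: [-0.3, -0.7, 0.3]
finger_gap: 0.0684
grip_force: 0.0
```

Request:
step_arm --targets "0 0 0 0 0 0;0 0 0 0 0 0;0 0 0 0 0 0;0 0 0 0 0 0;0 0 0 0 0 0;0 0 0 0 0 0" --hand 0.2 --force 25

```text
clock: 10.48
tcp_pos: [0.5234, -0.0825, 0.131]
ee_rot: [-179.9, 0.1, -170.5]
force: [-1.1, 0.1, 6.1]
finger_gap: 0.0329
grip_force: 24.7
```

```bash
python3 -c "
from h import *
plan((.5226,-.0828,.129,190))"
```

```text
[ 0.0009 -0.0001  0.002 ] [-0.1  0.1 -0.5]
[ 0.5234 -0.0825  0.131 ] [-1.799e+02  1.000e-01 -1.705e+02] [-1.1  0.1  6.1] [-0.103  0.238 -0.028] 10.4833 97.7
```

Request:
step_arm --targets "-0.001 0 -0.0018 0 0 0;-0.001 0 -0.0018 0 0 0;-0.001 0 -0.0018 0 0 0"

```text
clock: 10.73
tcp_pos: [0.5233, -0.0824, 0.1312]
ee_rot: [-180.0, -0.0, -170.5]
force: [-0.8, -2.0, -3.1]
finger_gap: 0.0329
grip_force: 27.3
```

```bash
python3 -c "
from h import *
plan((.5226,-.0828,.129,190))"
```

```text
[ 0.0008 -0.0003  0.0022] [-0.  -0.  -0.5]
[ 0.5233 -0.0824  0.1312] [-180.    -0.  -170.5] [-0.8 -2.  -3.1] [-0.557 -0.137  0.001] 10.7333 97.7
```

Request:
step_arm --targets "0 0 0.0008 0 0 5;0 0 0.0009 0 0 10;0 0 0.0011 0 0 15;0 0 0.0013 0 0 20;0 0 0.0014 0 0 25;0 0 0.0016 0 0 30;0 0 0.0018 0 0 35;0 0 0.0019 0 0 40;0 0 0.0019 0 0 40"

```text
clock: 11.48
tcp_pos: [0.5232, -0.0836, 0.1298]
ee_rot: [-179.9, 0.0, 149.1]
force: [-2.2, -5.6, 2.3]
finger_gap: 0.0327
grip_force: 27.7
```

```bash
python3 -c "
from h import *
plan((.5226,-.0828,.129,190))"
```

```text
[0.0009 0.0004 0.0008] [ -0.1   0.  -40.9]
[ 0.5232 -0.0836  0.1298] [-179.9    0.   149.1] [-2.2 -5.6  2.3] [-1.228  0.492  0.014] 11.4833 58.3
```

Request:
step_arm --targets "0 -0.0008 0 0 0 5;0 -0.001 0.0000 0 0 10;0 -0.001 0.0002 0 0 15;0 -0.001 0.0004 0 0 20;0 -0.001 0.0005 0 0 25;0 -0.001 0.0007 0 0 30;0 -0.001 0.0009 0 0 35;0 -0.001 0.001 0 0 40;0 -0.001 0.001 0 0 40"

```text
clock: 12.23
tcp_pos: [0.5221, -0.0845, 0.1285]
ee_rot: [-179.9, 0.1, 109.1]
force: [-3.8, -6.2, 1.6]
finger_gap: 0.0325
grip_force: 27.7
```

```bash
python3 -c "
from h import *
plan((.5226,-.0828,.129,190))"
```

```text
[ 0.0015  0.001  -0.0005] [ -0.1  -0.  -80.9]
[ 0.5221 -0.0845  0.1285] [-1.799e+02  1.000e-01  1.091e+02] [-3.8 -6.2  1.6] [-1.309  0.827  0.09 ] 12.2333 19.2
```

Request:
step_arm --targets "-0.001 -0.001 0 0 0 5;-0.001 -0.001 0.0001 0 0 10;-0.001 -0.001 0.0003 0 0 15;-0.001 -0.001 0.0005 0 0 20;-0.001 -0.001 0.0006 0 0 25;-0.001 -0.001 0.0008 0 0 30;-0.001 -0.001 0.001 0 0 35;-0.001 -0.001 0.0011 0 0 40;-0.001 -0.001 0.0011 0 0 40"

```text
clock: 12.98
tcp_pos: [0.5208, -0.0847, 0.1272]
ee_rot: [-179.8, 0.1, 69.2]
force: [-6.7, -1.5, 3.2]
finger_gap: 0.0329
grip_force: 27.8
```

```bash
python3 -c "
from h import *
plan((.5226,-.0828,.129,190))"
```

```text
[ 0.0024  0.001  -0.0018] [-2.000e-01 -1.000e-01 -1.208e+02]
[ 0.5208 -0.0847  0.1272] [-1.798e+02  1.000e-01  6.920e+01] [-6.7 -1.5  3.2] [-0.542  1.554  0.069] 12.9833 -19.8
```

Request:
step_arm --targets "0 0 -0.0004 0 0 0;0 0 -0.0004 0 0 0;0 0 -0.0004 0 0 0;0 0 -0.0004 0 0 0;0 0 -0.0004 0 0 0" --hand 0.8

```text
clock: 13.4
tcp_pos: [0.5226, -0.084, 0.1279]
ee_rot: [180.0, -0.0, 69.6]
force: [0.4, 0.0, 0.7]
finger_gap: 0.0683
grip_force: 0.0
```

Request:
step_arm --targets "0 0 -0.03 0 0 0;0 0 -0.07 0 0 -7;0 0 -0.07 0 0 -150;0 0 -0.07 0 0 -150;0 0 -0.07 0 0 -150;0 0 -0.07 0 0 -150;0 0 -0.07 0 0 -150;0 0 -0.07 0 0 -150;0 0 -0.07 0 0 -150;0 0 -0.07 0 0 -150"

```text
clock: 14.23
tcp_pos: [0.5225, -0.0841, 0.1978]
ee_rot: [180.0, 0.0, 134.2]
force: [-0.8, 0.2, 0.0]
finger_gap: 0.0686
grip_force: 0.0
```

```bash
python3 -c "
from h import *
knob();plan((.5223,-.0830,.195,215))"
```

```text
knob c [ 0.5212 -0.0824] r 0.0179 top 0.1509 ptr 183 [-0.0014 -0.0039] -109.91122645268594
[0.0009 0.0007 0.0028] [  0.    0.  -80.3]
[ 0.5224 -0.0841  0.1978] [180.    0.  134.7] [ 0.1  0.1 -0.1] [0.059 0.017 0.019] 14.2833 46.3
```

Request:
step_arm --targets "0 0 0 0 0 -80;0 0 0 0 0 -80;0 0 0 0 0 -80;0 0 0 0 0 -80;0 0 0 0 0 -80;0 0 0 0 0 -80;0 0 0 0 0 -80;0 0 0 0 0 -80;0 0 0 0 0 -80;0 0 0 0 0 -80"

```text
clock: 15.12
tcp_pos: [0.5224, -0.0841, 0.1978]
ee_rot: [180.0, 0.0, -154.4]
force: [0.1, -0.7, 0.4]
finger_gap: 0.0684
grip_force: 0.0
```

Request:
step_arm --targets "0 0 0 0 0 -9;0 0 0 0 0 -9;0 0 0 0 0 -9"

```text
clock: 15.37
tcp_pos: [0.5224, -0.0842, 0.1978]
ee_rot: [180.0, 0.0, -145.6]
force: [-0.5, -0.4, 0.8]
finger_gap: 0.0683
grip_force: 0.0
```

```bash
python3 -c "
from h import *
plan((.5225,-.0830,.1270,215))"
```

```text
[-0.0007  0.0009  0.0708] [ 0.   0.  -0.6]
[ 0.5224 -0.0842  0.1978] [ 180.     0.  -145.6] [-0.5 -0.4  0.8] [ 0.002  0.03  -0.02 ] 15.3667 125.2
```

Request:
step_arm --targets "-0.0005 0.001 0.03 0 0 0;-0.0005 0.001 0.055 0 0 0;-0.0005 0.001 0.071 0 0 0;-0.0005 0.001 0.071 0 0 0;-0.0005 0.001 0.071 0 0 0"

```text
clock: 15.78
tcp_pos: [0.5218, -0.0829, 0.1265]
ee_rot: [179.9, -0.0, -145.7]
force: [-0.2, -0.8, 0.9]
finger_gap: 0.0687
grip_force: 0.0
```

Request:
step_arm --targets "0 0 0 0 0 0;0 0 0 0 0 0;0 0 0 0 0 0;0 0 0 0 0 0;0 0 0 0 0 0" --hand 0.2 --force 25

```text
clock: 16.2
tcp_pos: [0.5226, -0.0823, 0.1282]
ee_rot: [-180.0, 0.1, -145.5]
force: [-3.9, 3.1, 7.0]
finger_gap: 0.0329
grip_force: 24.3
```

```bash
python3 -c "
from h import *
plan((.5226,-.0828,.129,190))"
```

```text
[ 0.0003 -0.0004 -0.0008] [-0.   0.1 24.5]
[ 0.5226 -0.0823  0.1282] [-1.800e+02  1.000e-01 -1.455e+02] [-3.9  3.1  7. ] [ 0.659  0.876 -0.012] 16.2 123.2
```

Request:
step_arm --targets "0 0.0008 -0.0014 0 0 0;0 0.0008 -0.0014 0 0 0;0 0.0008 -0.0012 0 0 5;0 0.0008 -0.0011 0 0 10;0 0.0008 -0.0009 0 0 15;0 0.0008 -0.0007 0 0 20;0 0.0008 -0.0007 0 0 20"

```text
clock: 16.78
tcp_pos: [0.5223, -0.0826, 0.1279]
ee_rot: [-180.0, 0.1, -165.8]
force: [2.2, -0.3, -2.6]
finger_gap: 0.0328
grip_force: 27.5
```

```bash
python3 -c "
from h import *
plan((.5226,-.0828,.129,190))"
```

```text
[-0.0002 -0.0003 -0.0011] [-0.   0.1  4.2]
[ 0.5223 -0.0826  0.1279] [-1.800e+02  1.000e-01 -1.658e+02] [ 2.2 -0.3 -2.6] [-0.098 -0.544  0.135] 16.7833 103.4
```

Request:
step_arm --targets "0 0 0.0005 0 0 0;0 0 0.0005 0 0 0;0 0 0.0005 0 0 0"

```text
clock: 17.03
tcp_pos: [0.5224, -0.0826, 0.1277]
ee_rot: [-180.0, 0.1, -165.4]
force: [1.2, 0.3, 5.1]
finger_gap: 0.0327
grip_force: 28.2
```

```bash
python3 -c "
from h import *
plan((.5226,-.0828,.129,190))"
```

```text
[-0.0001 -0.0003 -0.0013] [-0.   0.1  4.6]
[ 0.5224 -0.0826  0.1277] [-1.800e+02  1.000e-01 -1.654e+02] [1.2 0.3 5.1] [-0.112 -0.299  0.127] 17.0333 103.7
```

Request:
step_arm --targets "0 0 -0.0002 0 0 3;0 0 -0.0001 0 0 6;0 0 0 0 0 10;0 0 0 0 0 10"

```text
clock: 17.37
tcp_pos: [0.5223, -0.0827, 0.1274]
ee_rot: [-180.0, 0.1, -175.7]
force: [2.8, -0.7, 3.0]
finger_gap: 0.0325
grip_force: 28.0
```

```bash
python3 -c "
from h import *
plan((.5226,-.0828,.129,190))"
```

```text
[-0.0003 -0.0001 -0.0016] [-0.   0.1 -5.7]
[ 0.5223 -0.0827  0.1274] [-1.800e+02  1.000e-01 -1.757e+02] [ 2.8 -0.7  3. ] [-0.318 -0.544  0.123] 17.3667 93.7
```

Request:
step_arm --targets "0 0 0 0 0 3;0 0 0.0001 0 0 6;0 0 0.0002 0 0 10;0 0 0.0002 0 0 10"

```text
clock: 17.7
tcp_pos: [0.5223, -0.0829, 0.1271]
ee_rot: [-180.0, 0.1, 174.4]
force: [2.7, -1.9, 2.9]
finger_gap: 0.0329
grip_force: 28.0
```

```bash
python3 -c "
from h import *
plan((.5226,-.0828,.129,190))"
```

```text
[-0.0003  0.0001 -0.0019] [ -0.    0.1 -15.6]
[ 0.5223 -0.0829  0.1271] [-1.800e+02  1.000e-01  1.744e+02] [ 2.7 -1.9  2.9] [-0.533 -0.741  0.164] 17.7 84.1
```

Still turning with the screw (0.3 mm per 10°).

Request:
step_arm --targets "0 0 0 0 0 3;0 0 0.0001 0 0 6;0 0 0.0002 0 0 10;0 0 0.0002 0 0 10"

```text
clock: 18.03
tcp_pos: [0.5222, -0.0831, 0.1268]
ee_rot: [-180.0, 0.1, 164.5]
force: [4.0, -2.8, 3.0]
finger_gap: 0.0328
grip_force: 28.0
```

```bash
python3 -c "
from h import *
plan((.5226,-.0828,.129,190))"
```

```text
[-0.0003  0.0004 -0.0022] [ -0.    0.1 -25.5]
[ 0.5222 -0.0831  0.1268] [-1.800e+02  1.000e-01  1.645e+02] [ 4.  -2.8  3. ] [-0.759 -0.853  0.104] 18.0333 74.3
```

Request:
step_arm --targets "0 0 0 0 0 3;0 0 0.0001 0 0 6;0 0 0.0002 0 0 10;0 0 0.0002 0 0 10"

```text
clock: 18.37
tcp_pos: [0.5221, -0.0832, 0.1265]
ee_rot: [-180.0, 0.1, 154.5]
force: [3.6, -3.3, 1.4]
finger_gap: 0.0328
grip_force: 27.9
```

```bash
python3 -c "
from h import *
plan((.5226,-.0828,.129,190))"
```

```text
[-0.0003  0.0006 -0.0025] [ -0.    0.1 -35.5]
[ 0.5221 -0.0832  0.1265] [-1.800e+02  1.000e-01  1.545e+02] [ 3.6 -3.3  1.4] [-0.914 -0.85   0.077] 18.3667 64.6
```

Request:
step_arm --targets "0 0 0.0001 0 0 3;0 0 0.0002 0 0 6;0 0 0.0003 0 0 10;0 0 0.0003 0 0 10"

```text
clock: 18.7
tcp_pos: [0.522, -0.0833, 0.1262]
ee_rot: [-180.0, 0.1, 144.5]
force: [4.3, -4.2, 1.0]
finger_gap: 0.0331
grip_force: 27.9
```

```bash
python3 -c "
from h import *
plan((.5226,-.0828,.129,190))"
```

```text
[-0.0002  0.0008 -0.0028] [ -0.    0.1 -45.5]
[ 0.522  -0.0833  0.1262] [-1.800e+02  1.000e-01  1.445e+02] [ 4.3 -4.2  1. ] [-1.038 -0.73   0.14 ] 18.7 54.8
```

Request:
step_arm --targets "0 0 0.0000 0 0 3;0 0 0.0001 0 0 6;0 0 0.0002 0 0 10;0 0 0.0002 0 0 10"

```text
clock: 19.03
tcp_pos: [0.5219, -0.0835, 0.126]
ee_rot: [-180.0, 0.1, 134.5]
force: [3.4, -5.5, 3.1]
finger_gap: 0.0327
grip_force: 28.0
```

```bash
python3 -c "
from h import *
plan((.5226,-.0828,.129,190))"
```

```text
[-0.     0.001 -0.003] [ -0.1   0.  -55.5]
[ 0.5219 -0.0835  0.126 ] [-1.800e+02  1.000e-01  1.345e+02] [ 3.4 -5.5  3.1] [-1.068 -0.551  0.089] 19.0333 45.0
```

Request:
step_arm --targets "0 0 0.0000 0 0 5;0 0 0 0 0 10;0 0 0 0 0 10"

```text
clock: 19.28
tcp_pos: [0.5218, -0.0836, 0.1262]
ee_rot: [-180.0, 0.1, 124.4]
force: [1.5, -4.6, 5.3]
finger_gap: 0.0327
grip_force: 28.2
```

```bash
python3 -c "
from h import *
plan((.5226,-.0828,.129,190))"
```

```text
[ 0.0002  0.0011 -0.0028] [ -0.1   0.  -65.6]
[ 0.5218 -0.0836  0.1262] [-1.800e+02  1.000e-01  1.244e+02] [ 1.5 -4.6  5.3] [-1.128 -0.264  0.173] 19.2833 35.1
```

Request:
step_arm --targets "0 0 0.0000 0 0 5;0 0 0 0 0 10;0 0 0 0 0 10"

```text
clock: 19.53
tcp_pos: [0.5216, -0.0837, 0.126]
ee_rot: [-180.0, 0.1, 114.4]
force: [1.2, -5.6, 3.0]
finger_gap: 0.0328
grip_force: 28.1
```

```bash
python3 -c "
from h import *
plan((.5226,-.0828,.129,190))"
```

```text
[ 0.0004  0.0013 -0.003 ] [ -0.1   0.  -75.6]
[ 0.5216 -0.0837  0.126 ] [-1.800e+02  1.000e-01  1.144e+02] [ 1.2 -5.6  3. ] [-1.157 -0.344  0.162] 19.5333 25.3
```

Request:
step_arm --targets "0 0 -0.0003 0 0 0;0 0 -0.0003 0 0 0"

```text
clock: 19.7
tcp_pos: [0.5215, -0.0837, 0.126]
ee_rot: [-180.0, 0.1, 114.7]
force: [2.0, -5.9, 0.3]
finger_gap: 0.0331
grip_force: 27.9
```

```bash
python3 -c "
from h import *
plan((.5226,-.0828,.129,190)); im=knob()
im,d,C=grab('top');W=cloud(d,C)
z=np.load('pics/top0.npz')
for i,D in((im,d),(z['im'],z['d'])):
    W=cloud(D,C);m=(np.hypot(W[...,0]-.5235,W[...,1]+.083)<.013)&(W[...,2]>.13)&(W[...,2]<.165)&(D>0); print(m.sum(),np.percentile(W[m][:,2],[10,50,90]))
"
```

```text
[ 0.0004  0.0014 -0.003 ] [ -0.1   0.  -75.3]
[ 0.5215 -0.0837  0.126 ] [-1.800e+02  1.000e-01  1.147e+02] [ 2.  -5.9  0.3] [-1.188 -0.546  0.12 ] 19.7 25.6
knob c [ 0.5216 -0.08  ] r 0.0252 top 0.1488 ptr 375 [-0.0043 -0.0005] -174.01587659756962Traceback (most recent call last):
  File "<string>", line 7, in <module>
    W=cloud(D,C);m=(np.hypot(W[...,0]-.5235,W[...,1]+.083)<.013)&(W[...,2]>.13)&(W[...,2]<.165)&(D>0); print(m.sum(),np.percentile(W[m][:,2],[10,50,90]))
                                                                                                                     ~~~~~~~~~~~~~^^^^^^^^^^^^^^^^^^^^^^
    return _quantile_unchecked(
        a, q, axis, out, overwrite_input, method, keepdims, weights)
    return _ureduce(a,
                    func=_quantile_ureduce_func,
    ...<5 lines>...
                    overwrite_input=overwrite_input,
                    method=method)
    r = func(a, **kwargs)
    result = _quantile(arr,
                       quantiles=q,
    ...<2 lines>...
                       out=out,
                       weights=wgt)
    slices_having_nans = np.isnan(arr[-1, ...])
                                  ~~~^^^^^^^^^
IndexError: index -1 is out of bounds for axis 0 with size 0
```

Request:
step_arm --targets "0 0 0 0 0 5;0 0 0 0 0 10;0 0 0 0 0 15;0 0 0 0 0 20;0 0 0 0 0 25;0 0 0 0 0 25"

```text
clock: 20.3
tcp_pos: [0.5211, -0.0838, 0.1261]
ee_rot: [-179.9, 0.1, 89.4]
force: [0.8, -5.1, 3.2]
finger_gap: 0.0327
grip_force: 28.1
```

```bash
python3 -c "
from h import *
plan((.5226,-.0828,.129,190))"
```

```text
[ 0.001   0.0015 -0.003 ] [-1.000e-01 -0.000e+00 -1.006e+02]
[ 0.5211 -0.0838  0.1261] [-1.799e+02  1.000e-01  8.940e+01] [ 0.8 -5.1  3.2] [-1.203 -0.018  0.115] 20.3 0.7
```

Request:
step_arm --targets "0 0 0 0 0 5;0 0 0 0 0 10;0 0 0 0 0 15;0 0 0 0 0 20;0 0 0 0 0 25;0 0 0 0 0 25"

```text
clock: 20.8
tcp_pos: [0.5207, -0.0837, 0.1259]
ee_rot: [-179.9, 0.1, 64.4]
force: [-1.9, -6.0, 4.3]
finger_gap: 0.0328
grip_force: 28.1
```

```bash
python3 -c "
from h import *
plan((.5226,-.0828,.129,190))"
```

```text
[ 0.0016  0.0014 -0.0031] [  -0.2   -0.  -125.6]
[ 0.5207 -0.0837  0.1259] [-1.799e+02  1.000e-01  6.440e+01] [-1.9 -6.   4.3] [-1.097  0.289  0.141] 20.8 -23.8
```

Request:
step_arm --targets "0 0 -0.0002 0 0 5;0 0 -0.0003 0 0 10;0 0 -0.0003 0 0 15;0 0 -0.0003 0 0 20;0 0 -0.0003 0 0 25;0 0 -0.0003 0 0 25"

```text
clock: 21.3
tcp_pos: [0.5203, -0.0834, 0.126]
ee_rot: [-179.9, 0.2, 39.4]
force: [-2.2, -4.9, 3.7]
finger_gap: 0.0328
grip_force: 28.1
```

Request:
step_arm --targets "0 0 0 0 0 0;0 0 0 0 0 0;0 0 0 0 0 0;0 0 0 0 0 0;0 0 0 0 0 0" --hand 0.8

```text
clock: 21.72
tcp_pos: [0.5216, -0.0821, 0.1263]
ee_rot: [-180.0, 0.0, 39.5]
force: [-0.7, -0.3, -0.2]
finger_gap: 0.0686
grip_force: 0.0
```

Request:
step_arm --targets "0 0 -0.03 0 0 0;0 0 -0.07 0 0 -7;0 0 -0.07 0 0 -90;0 0 -0.07 0 0 -90;0 0 -0.07 0 0 -90;0 0 -0.07 0 0 -90;0 0 -0.07 0 0 -90;0 0 -0.07 0 0 -90;0 0 -0.07 0 0 -90;0 0 -0.07 0 0 -90"

```text
clock: 22.55
tcp_pos: [0.5217, -0.0822, 0.1964]
ee_rot: [-180.0, -0.0, 104.2]
force: [-0.2, 0.3, 0.4]
finger_gap: 0.0684
grip_force: 0.0
```

Request:
step_arm --targets "0 0 0 0 0 -35;0 0 0 0 0 -35;0 0 0 0 0 -35;0 0 0 0 0 -35;0 0 0 0 0 -35;0 0 0 0 0 -35"

```text
clock: 23.05
tcp_pos: [0.5217, -0.0823, 0.1964]
ee_rot: [180.0, -0.0, 139.1]
force: [0.0, -0.1, -0.2]
finger_gap: 0.0684
grip_force: 0.0
```

```bash
python3 -c "
from h import *
plan((.5226,-.0828,.198,134.7)); im=knob(); cv2.imwrite('pics/w2.png',im[:,:,::-1]); gap()"
```

```text
[-0.001   0.0002 -0.0016] [ 0.  -0.   4.4]
[ 0.5217 -0.0823  0.1964] [180.   -0.  139.1] [ 0.  -0.1 -0.2] [-0.04  -0.003  0.008] 23.05 51.2
knob c [ 0.521  -0.0824] r 0.0178 top 0.1486 ptr 187 [0.0003 0.0044] 86.00596516681065
red band s -0.023541093207407993 33
0.192 0.609 0.195 0.609 0.198 0.609 0.201 0.609 0.204 0.609 0.207 0.607 0.21 0.605 0.213 - 0.216 - 0.219 - 0.222 - 0.225 - 0.228 - 0.231 - 0.234 - 0.237 -
```

View pics/w2.png

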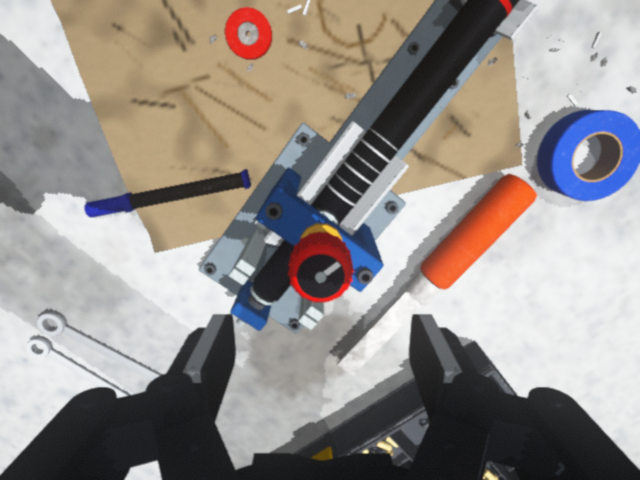

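The wrist view shows the knob at (320,267) with its pointer turned, the post under the clamp, and the marker, key, tape and file where they were. Knob turn (about 289°) less screw travel (6.2 mm, about 186°) leaves about 100° of slip, or 4 clicks. The post's red band hasn't moved since seating.

Request:
step_arm --targets "0 0 -0.04 0 0 0;0 0 -0.05 0 0 0;0 0 -0.05 0 0 0"

```text
clock: 23.4
tcp_pos: [0.5235, -0.0824, 0.2501]
ee_rot: [179.8, 0.3, 138.6]
force: [1.0, -1.3, 0.6]
finger_gap: 0.0684
grip_force: 0.0
```

```bash
python3 -c "
from station import env
print(env.hand_in())"
```

```text
the job is handed in; nothing more can be done
None
```

The job is handed in (no verdict was returned): the seatpost is home on its stop (about 8 N push), clamped by the knob with about four ratchet clicks by camera measurement, the knob is free, and the file, marker, tape roll and spoke key were not knocked.

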